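# Roll a shaft blank into the marking fixture and press start

## Task

Load the marking fixture: push the round steel shaft blank by its side so that it rolls along the bench and up the fixture's ramp until it drops into the V, lying along the V with neither end sticking out. Then press the green button on the console fully and let it come back up. Do not pick up or lift the blank, leave the red button and the emergency stop unpressed, and leave the other things on the bench where they are.

Things in the scene. Friction and masses are not known exactly. Their poses are not given: they have to be found in the camera images.
- bar: smooth round shaft blank of dark steel, 0.45 to 0.7 kg, with two orange lines along it: body 30 mm in diameter and 110 mm long, a journal 20 mm in diameter and 10 mm long at each end (130 mm overall). Origin at its centre, on its axis; x along the bar, y and z turn as it rolls. Friction about 0.3, rolls freely. It starts on the bench on either side of the fixture, 120 to 180 mm from the V and up to 0.2 rad askew
- fixture: V fixture screwed to the bench, 180 mm along its x, 136 mm along its y, origin on the bench under its centre. Section across x, the same from both sides: a black ramp rises evenly from the bench at y = -68 (+68) mm to a lip 15 mm high at y = -13 (+13) mm; between the lips a yellow 90 degree V along x, its bottom 2 mm above the bench. A screw tab, 10 mm high, at each end
- v_seat (a point): centre of the V groove, 23.2 mm above the bench: where the blank's centre is when seated and centred; x along the groove, y across it, z up. The blank (130 mm) fits wholly on the 180 mm groove if its centre is within 25 mm of this along x
- console: navy operator console fixed to the bench, to the robot's right: 110 mm (x) by 230 mm (y) by 47 mm high, origin under its centre; three push buttons in a row along its y: green at +75 mm, red at 0, emergency stop at -75 mm
- green_top (a point): top centre of the green button's cap (28 mm in diameter, black housing); it is pressed straight down
- green (a joint): travel of the green spring button, m: 0 up, 0.006 fully down, which takes about 5 N; it springs back
- red (a joint): travel of the red button in the middle of the console, m; not to be pressed
- estop (a joint): travel of the larger red emergency stop in its yellow housing, m; not to be pressed
- square: bystander: brass square blank, 110 x 28 x 28 mm, lying on the bench on the side of the fixture away from the round blank; origin under its centre, x along it
- bottle: bystander: amber bottle, 60 mm in diameter, 150 mm tall, origin under its centre
- gauge: bystander: turned aluminium focus gauge, 44 mm in diameter, 55 mm tall, origin under its centre
- tray: bystander: open blue parts tray, 120 x 170 x 35 mm high, origin under its centre
- collar1: bystander: dark steel collar, 44 mm in diameter, 14 mm high, in the tray
- collar2: bystander: a second such collar in the tray
- driver: bystander: screwdriver lying on the bench
- jar: bystander: white jar with a blue cap, 56 mm in diameter, 60 mm tall, origin under its centre
Mind the look-alikes: they are no part of the job. Several things look just like the bar: the one meant starts farthest to the robot's left.

How it is judged:
On the way, in this order (a step that is already met when the one before it is completed fails the run):
1. the round blank has rolled at least a quarter turn on the bench or the ramp, outside the V (angle between bar's own z axis and vertical above 1.5 rad and horizontal distance between bar and v_seat above 0.03 m), for 0.04 s.
2. the round blank lies in the V (y of bar in the frame of v_seat between -0.004 and 0.004 m and z of bar in the frame of v_seat between -0.0035 and 0.0035 m and x of bar in the frame of v_seat between -0.027 and 0.027 m and angle between the x axis of bar and the x axis of v_seat, either way round below 0.05 rad), for 0.2 s.
3. the green button is pressed down (value of joint green above 0.0045 m), for 0.02 s.
At the end, for the whole second after the job is handed in: the round blank lies at rest in the V: its axis within 4 mm of the V's middle across it and 3.5 mm of its seated height, its centre within 27 mm of the V's middle along it, parallel to it within 0.05 rad; the green button is back up (under 1.5 mm) (all of step 2 and linear speed of bar below 0.01 m/s and value of joint green below 0.0015 m); the robot touches nothing.
It fails at once if the round blank is lifted (its axis more than 40 mm above the bench) (height (world z) of bar above 0.04 m).
It fails at once if the green button is pressed before the blank is in the V (value of joint green above 0.003 m and not (y of bar in the frame of v_seat between -0.004 and 0.004 m and z of bar in the frame of v_seat between -0.0035 and 0.0035 m and x of bar in the frame of v_seat between -0.027 and 0.027 m and angle between the x axis of bar and the x axis of v_seat, either way round below 0.05 rad)).
It fails at once if the red button or the emergency stop is pressed (value of joint any of red, estop above 0.003 m).
It fails at once if another loose thing (brass square blank, bottle, gauge, tray, collars, screwdriver, jar) is moved more than 15 mm (distance of any of square, bottle, gauge, tray, driver, jar, collar1, collar2 from where it was at the start of the episode above 0.015 m).
It also fails if it takes over 64 s, if anything falls off the work surface, if the arm or the gripper's body presses on something with over 40 N, if the wrist force passes 120 N, or if a joint passes its speed limit or range.

## Robot

A 7-joint arm with a two-finger parallel gripper is mounted at the origin on the work surface. World frame = base frame: x ahead of the robot, y to its left, z up, the work surface at z = 0. Lengths are in m, angles in rad, forces in N, time in s.
With the tool pointing down it reaches from about 0.35 to 0.9 m from the base axis. Payload 7.2 kg.
Tool frame: the origin (TCP) lies on the front face of the gripper's body, between the roots of the fingers; the fingertips stand 80 mm ahead of it and the grasp point (between the pads) lies 61 mm ahead of it; z points along the fingers, y is the line along which they close (so a half turn about z gives the same grasp; the last joint's range is limited). The gripper opens to 88 mm and grips with 3 to 60 N. Pads are 20 mm wide; open, the fingers measure 115 mm over their backs; the gripper's body (75 mm by 178 mm) begins 61 mm behind the grasp point.
Start: joints at [-1.277, 0.411, -0.013, 1.596, 0.006, 1.134, -0.082], TCP at [0.221, 0.585, 0.303] pointing down, gripper open.
Joint ranges: [-2.95, 2.95], [-0.29, 1.99], [-1.47, 1.44], [0.14, 2.54], [-1.03, 4.17], [0.13, 1.85], [-2.86, 2.86]. Speed limits (rad/s): [2.39, 2.39, 3.01, 3.01, 3.14, 3.14, 3.14].

## Interface

Orientations are given as a rotation vector (axis times angle).
In Python, from cell import get_state, capture, calibration, job_done gives the robot as it stands.
- The arm moves only by the tool carry_out, never from a script. Its argument "rows" is text: rows parted by semicolons, each of 4 numbers parted by spaces: the shift along the tool's x, y, z in mm, then the turn about the tool's z in degrees. A call has 1 to 20 rows; each row is the pose to reach, as a shift and turn from the pose commanded when the call began, along the tool's axes at that moment; what a row does not reach only later rows make up. A row lasts 1/8 s, in which the tool goes at most 62.5 mm and 10.7 degrees, less where a joint would pass 70% of its speed; a pose out of reach is approached as far as the arm can. A call with a gripper value outside its range is refused whole. "fingers" is the finger opening in mm, from 0 to 87.8, set as the call begins (left out, the last holds). The fingers move at their own pace and stop on an object; "squeeze" is the grip in N (left out, the last holds). Time passes only in rows, so rows that repeat a pose let the fingers close. It gives the time, the measured TCP pose, the force, the opening and the grip force at its end, in the units of the state.
- get_state(): the state, without advancing time (a new reading comes with each control period).
- capture(name): name is "scene" or "side" or "wrist"; returns the picture (384x512x3 uint8, blue, green, red); there is no depth.
- calibration(name): a dict with "intrinsics" (3x3 intrinsics, pixels), "k1" (the pictures are not rectified: a ray, as slopes to the right and down, at radius r is drawn at 1 + k1 r^2 times it, then the intrinsics apply), "R" (3x3) and "t" (3): a world point X has camera coordinates R X + t; the wrist camera has in their place "mount" (4x4, takes a point from camera to tool coordinates, whose origin is the TCP and whose axes are the flange's). Camera axes: x right, y down, z forward; pixel columns grow to the right and rows downward; lengths in m; the calibration is good to about 2 mm. A picture is of the moment at which its call begins: read the wrist's pose just before it. calibration takes no time and is no camera call.
- job_done(): hands the job in; it is judged then, once.
The state is a dict: "time_s": time; "qpos": joint angles; "joint_vel": joint speeds; "joint_efforts": joint torques, N m; "position": TCP position; "ee_rot": TCP orientation; "ft_force": force on the tool from outside, world axes, zero at the start; "torque": the same for the moment, N m; "width": finger opening in m; "grip_force": force on a finger pad.
Only numpy, scipy, OpenCV 4.12 (cv2) and the standard library are available. Lean on these libraries where they do the work, as an engineer would, in place of code of your own. Each camera call takes 0.05 s, during which the arm holds its last target. There are 200 camera calls.

## Working session

There is one attempt and no reset: what is moved stays moved. The work goes in short steps, Python scripts to look and compute and a tool call to move; the robot and the scene stay as the last step left them, time stands still between calls to the robot, and variables do not carry over. Pictures are saved under pics/ and viewed, at most 10 in all, crops included, and the job is handed in when it is done.

Besides the shell and the picture viewer there is one more tool, called after "Request:" as name(argument=value, ...) on one line, values as JSON. carry_out: Moves the arm, as the interface text tells. Its arguments: {"type":"object","properties":{"rows":{"type":"string"},"fingers":{"type":"number"},"squeeze":{"type":"number"}},"required":["rows"]}

```bash
mkdir -p pics
cat > h.py <<'E'
import numpy as np, cv2
from cell import *
from scipy.spatial.transform import Rotation as Ro
def cam(n,s=None):
    c=calibration(n);K=np.array(c["intrinsics"]);k1=c["k1"]
    if "mount" in c:
        s=s or get_state();T=np.eye(4);T[:3,:3]=Ro.from_rotvec(s["ee_rot"]).as_matrix();T[:3,3]=s["position"]
        W=T@np.array(c["mount"]);R=W[:3,:3].T;t=-R@W[:3,3]
    else: R=np.array(c["R"]);t=np.array(c["t"])
    return K,k1,R,t
def px2w(C,p,z):
    K,k1,R,t=C
    p=np.atleast_2d(np.array(p,float))
    u=cv2.undistortPoints(p[:,None],K,np.array([k1,0,0,0,0.]),None,None).reshape(-1,2)
    d=np.c_[u,np.ones(len(u))]@R;o=-R.T@t
    return o+d*((z-o[2])/d[:,2])[:,None]
def w2px(C,X):
    K,k1,R,t=C
    return cv2.projectPoints(np.atleast_2d(np.array(X,float)),cv2.Rodrigues(R)[0],t,K,np.array([k1,0,0,0,0.]))[0].reshape(-1,2)
E
python3 - <<'E'
from h import *
s=get_state();print(s["time_s"],s["position"],s["ee_rot"])
a=capture("scene");b=capture("wrist");c=capture("side")
for n,i in zip(("scene","wrist","side"),(a,b,c)): cv2.imwrite(f"pics/{n}0.png",i)
cv2.imwrite("pics/scene0b.png",cv2.resize(a,(800,600),interpolation=cv2.INTER_CUBIC))
cv2.imwrite("pics/ws.png",np.vstack([b,c])[:, :] if 0 else cv2.resize(np.hstack([b,c]),(800,300)))
for n in("scene","side"):
    C=cam(n);print(n,-C[2].T@C[3])
E
```

```text
0.0 [0.22114121 0.5841635  0.30182704] [-5.65175972e-01 -3.09016761e+00  2.46927392e-03]
scene [1.10085527 0.90058588 1.42144661]
side [0.50430808 0.85292904 0.73799991]
```

View pics/scene0b.png

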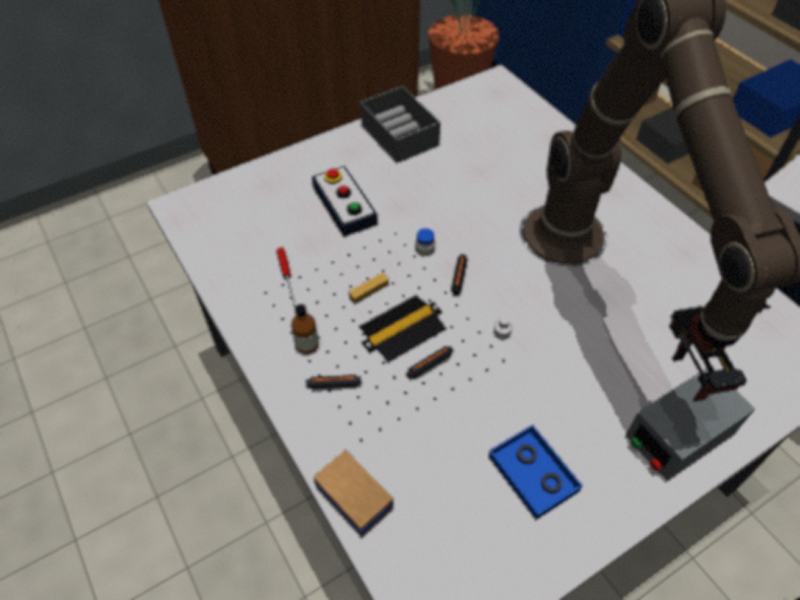

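View pics/ws.png

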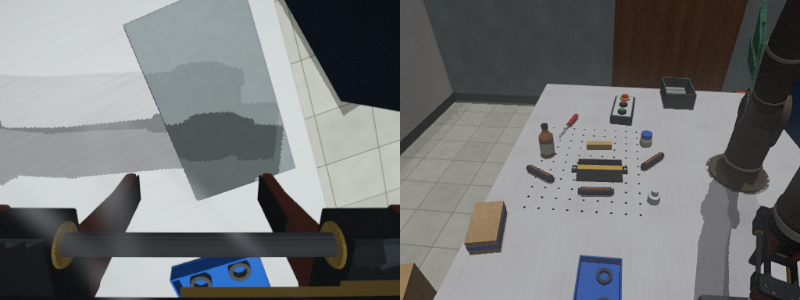

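Scene view (800x600 pixels): three bar look-alikes, A (430,362), B (333,381) and C (459,274). The fixture is at (402,327), the brass square at (369,287) and the green button at (354,208). The side view shows A nearest in front of the fixture. Next I measure these positions.

Run:
```python
from h import *
for n in("scene","side"):
    im=cv2.imread(f"pics/{n}0.png");C=cam(n);hsv=cv2.cvtColor(im,cv2.COLOR_BGR2HSV)
    masks={"dark":(hsv[...,2]<105,0.012),"yel":((hsv[...,0]>15)&(hsv[...,0]<32)&(hsv[...,1]>110)&(hsv[...,2]>90),0.012),"green":((hsv[...,0]>40)&(hsv[...,0]<90)&(hsv[...,1]>90),0.06),"red":(((hsv[...,0]<8)|(hsv[...,0]>172))&(hsv[...,1]>130),0.06)}
    for k,(m,z) in masks.items():
        m=cv2.morphologyEx(m.astype(np.uint8),cv2.MORPH_CLOSE,np.ones((3,3)))
        N,L,S,ce=cv2.connectedComponentsWithStats(m)
        for i in range(1,N):
            if S[i,4]<12 or S[i,4]>3500: continue
            w=px2w(C,ce[i],z)[0]
            if not(0.2<w[0]<0.95 and -0.5<w[1]<0.6): continue
            ys,xs=np.where(L==i);P=px2w(C,np.c_[xs,ys],z)[:,:2];q=P-P.mean(0)
            e,v=np.linalg.eigh(q.T@q);a=v[:,1]*np.sign(v[0,1]);l=q@a;b=q@v[:,0]
            print(n,k,S[i,4],ce[i].round(0),w[:2].round(3),"ang",np.degrees(np.arctan2(a[1],a[0])).round(1),"len",np.ptp(l).round(3),np.ptp(b).round(3))
im=cv2.imread("pics/scene0.png")
cv2.imwrite("pics/crop.png",cv2.resize(im[160:270,180:340],(800,550),interpolation=cv2.INTER_CUBIC))
```

```text
scene dark 419 [221. 137.] [ 0.486 -0.377] ang -78.4 len 0.276 0.125
scene dark 39 [220. 124.] [ 0.451 -0.456] ang -17.6 len 0.04 0.033
scene dark 99 [272. 158.] [ 0.365 -0.153] ang 38.8 len 0.059 0.053
scene dark 163 [294. 176.] [ 0.342 -0.022] ang 46.3 len 0.144 0.027
scene dark 69 [235. 187.] [ 0.577 -0.098] ang 2.6 len 0.108 0.022
scene dark 1081 [257. 210.] [0.563 0.046] ang 2.5 len 0.219 0.133
scene dark 390 [195. 212.] [ 0.774 -0.075] ang 71.8 len 0.155 0.059
scene dark 25 [321. 214.] [0.365 0.194] ang -46.8 len 0.032 0.016
scene dark 249 [275. 232.] [0.561 0.167] ang 4.5 len 0.135 0.035
scene dark 264 [213. 245.] [0.785 0.093] ang -30.0 len 0.125 0.044
scene dark 382 [341. 302.] [0.523 0.519] ang 85.4 len 0.179 0.137
scene dark 84 [336. 291.] [0.512 0.478] ang 39.5 len 0.045 0.039
scene dark 90 [353. 309.] [0.508 0.56 ] ang 39.1 len 0.044 0.039
scene dark 282 [229. 329.] [0.893 0.398] ang -53.8 len 0.173 0.091
scene yel 145 [235. 183.] [ 0.565 -0.117] ang 4.7 len 0.108 0.031
scene yel 294 [256. 208.] [0.56  0.033] ang 3.2 len 0.183 0.032
scene yel 1086 [226. 313.] [0.875 0.34
[... 966 characters left out ...]
07 [324. 258.] [0.355 0.195] ang -6.7 len 0.043 0.035
side dark 1013 [115. 306.] [0.862 0.392] ang 76.7 len 0.205 0.115
side dark 408 [252. 337.] [0.532 0.443] ang 29.7 len 0.16 0.105
side dark 275 [261. 354.] [0.509 0.478] ang -89.8 len 0.047 0.043
side dark 39 [281. 366.] [0.466 0.501] ang -89.4 len 0.076 0.002
side dark 32 [260. 382.] [0.508 0.537] ang 5.4 len 0.026 0.004
side yel 89 [255. 183.] [ 0.566 -0.131] ang 3.4 len 0.105 0.02
side yel 321 [256. 214.] [0.552 0.029] ang 2.6 len 0.179 0.028
side green 15 [284. 139.] [ 0.472 -0.365] ang 42.0 len 0.023 0.019
side red 16 [286. 130.] [ 0.463 -0.441] ang 84.9 len 0.027 0.018
side red 55 [221. 152.] [ 0.702 -0.249] ang 73.9 len 0.088 0.018
```

View pics/crop.png

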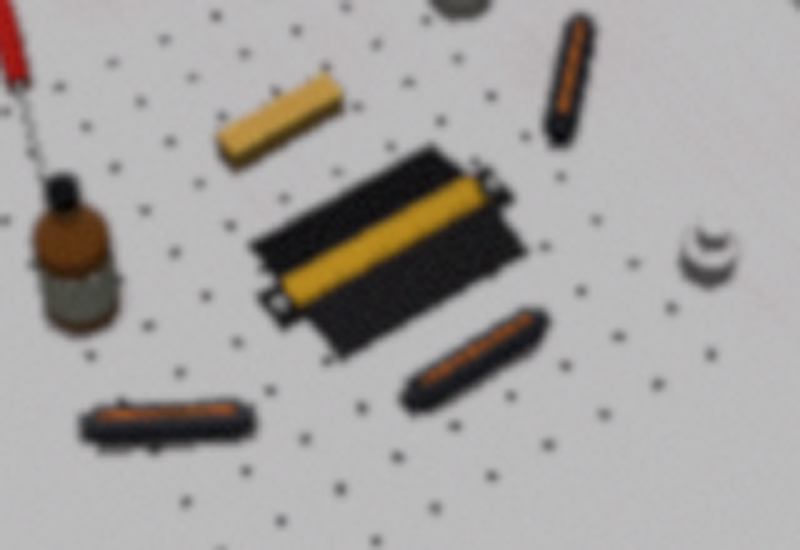

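A (crop 475,360; world ≈ 0.56, 0.167) lies farthest left of the three: its y is 0.167, against B's 0.093 and C's -0.022. So A is the bar. The V is at about (0.556, 0.03) with a yaw of about 3°. I move above a point just behind A, turned so both fingers lie along it.

Request:
carry_out(rows="-40 -20 0 7;-85 -42 0 15;-130 -64 0 23;-175 -87 0 31;-220 -110 0 39;-265 -132 0 47;-310 -154 0 55;-355 -176 0 62;-400 -198 0 66;-445 -220 0 66;-445 -220 0 66;-445 -220 0 66", fingers=87.8)

```text
time_s: 1.65
position: [0.5591, 0.2217, 0.3022]
ee_rot: [-2.157, -2.283, 0.001]
ft_force: [-0.1, 1.5, -0.3]
width: 0.088
grip_force: 0.0
```

Run:
```python
from h import *
s=get_state();C=cam("wrist",s);a=capture("wrist");cv2.imwrite("pics/w1.png",a)
R=Ro.from_rotvec(s["ee_rot"]).as_matrix();print(s["time_s"],s["position"],R.round(3))
print(w2px(C,[[.56,.167,.015],[.556,.031,.012]]))
```

```text
1.65 [0.55911815 0.22168836 0.30223573] [[-0.057  0.998 -0.001]
 [ 0.998  0.057  0.   ]
 [ 0.    -0.001 -1.   ]]
[[252.50162991 207.60308201]
 [244.37126318 296.82464449]]
```

View pics/w1.png

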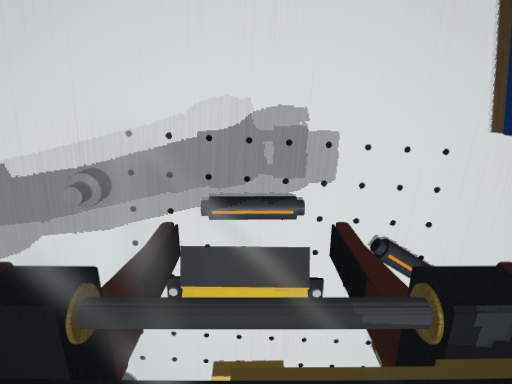

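The wrist view shows the bar at (253,208), spanning columns 203–304. The V's yellow strip is at (246,293), with B to the right at (400,255). I measure bar and V from here.

Run:
```python
from h import *
C=cam("wrist");im=cv2.imread("pics/w1.png");h=cv2.cvtColor(im,cv2.COLOR_BGR2HSV)
d=(im.max(2)<75)|((h[...,1]>110)&(h[...,0]<20));d[:190]=0;d[226:]=0;d[:,:195]=0;d[:,315:]=0
y=(h[...,0]>18)&(h[...,0]<32)&(h[...,1]>150)&(h[...,2]>120);y[:280]=0;y[300:]=0;y[:,:175]=0;y[:,320:]=0
for m,z in((d,.015),(y,.012)):
    ys,xs=np.where(m);P=px2w(C,np.c_[xs,ys],z)[:,:2]
    (c,sz,a)=cv2.minAreaRect((P*1000).astype(np.float32));e,v=np.linalg.eigh(np.cov(P.T));v=v[:,1]
    print((xs.min(),xs.max(),ys.min(),ys.max()),P.mean(0).round(4),np.array(c).round(1),sz,np.degrees(np.arctan2(v[1],v[0]))%180)
# ramp near edge line: top of black block
pts=px2w(C,[[181,248],[310,247]],0.0);print(pts)
pts=px2w(C,[[182,288],[310,288]],0.015);print(pts)
```

```text
(np.int64(210), np.int64(303), np.int64(196), np.int64(219)) [0.569  0.1703] [565.3 168. ] (118.89090728759766, 31.274240493774414) 0.4599654832517217
(np.int64(181), np.int64(308), np.int64(287), np.int64(297)) [0.5531 0.0394] [555.8  39.6] (178.3832550048828, 16.49830436706543) 3.276036468062017
[[0.46416657 0.09694028 0.        ]
 [0.6428902  0.10896851 0.        ]]
[[0.46835579 0.0430656  0.015     ]
 [0.64650637 0.05351987 0.015     ]]
```

Request:
carry_out(rows="0 0 30 0;0 0 70 0;0 0 110 0;0 0 150 0;0 0 180 0;0 0 200 0;0 0 209 0;0 0 209 0;-8 0 209 0;-14 0 209 0;-20 0 209 0;-20 0 209 0")

```text
time_s: 3.2
position: [0.561, 0.2004, 0.094]
ee_rot: [2.158, 2.282, 0.0]
ft_force: [0.3, -0.0, 0.3]
width: 0.0876
grip_force: 0.0
```

Run:
```python
from h import *
s=get_state();C=cam("wrist",s);a=capture("wrist");b=capture("side")
R=Ro.from_rotvec(s["ee_rot"]).as_matrix();print(s["time_s"],s["position"],R[:,1],s["ft_force"])
cv2.imwrite("pics/w2.png",np.hstack([cv2.resize(a,(400,300)),cv2.resize(b[150:300,150:350],(400,300))]))
```

```text
3.2 [0.56096454 0.20044729 0.09398131] [9.98439390e-01 5.58444044e-02 4.33419106e-04] [ 0.30624441 -0.01053253  0.32631806]
```

View pics/w2.png

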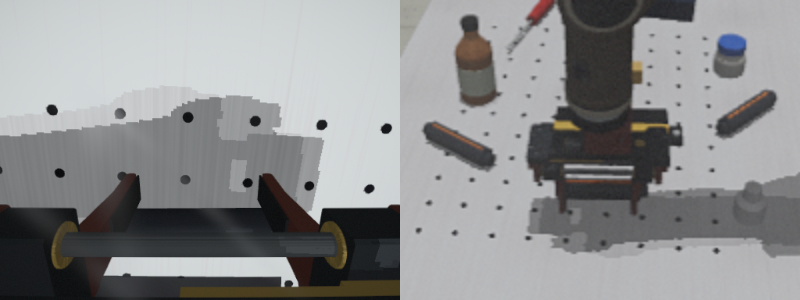

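The fingers are just behind the bar, which the gripper hides from view. Now I push it along the flat and partway up the ramp.

Request:
carry_out(rows="-4 0 0 0;-10 0 0 0;-17 0 0 0;-24 0 0 0;-31 0 0 0;-38 0 0 0;-45 0 0 0;-52 0 0 0;-59 0 0 0;-66 0 -1 0;-73 0 -2 0;-80 0 -4 0;-87 0 -6 0;-93 0 -7 0;-98 0 -8 0;-103 0 -8 0;-108 0 -8 0;-112 0 -8 0;-116 0 -8 0")

```text
time_s: 5.68
position: [0.5676, 0.0871, 0.1022]
ee_rot: [-2.155, -2.285, -0.004]
ft_force: [-0.2, 5.0, 3.1]
width: 0.0877
grip_force: 2.8
```

Run:
```python
from h import *
s=get_state();a=capture("scene");b=capture("side")
print(s["time_s"],s["position"],s["ft_force"])
cv2.imwrite("pics/p3.png",np.hstack([cv2.resize(a[150:260,190:335],(400,300)),cv2.resize(b[150:300,150:350],(400,300))]))
```

```text
5.675 [0.56764193 0.08706142 0.10217278] [-0.22074816  4.97999437  3.05934578]
```

View pics/p3.png

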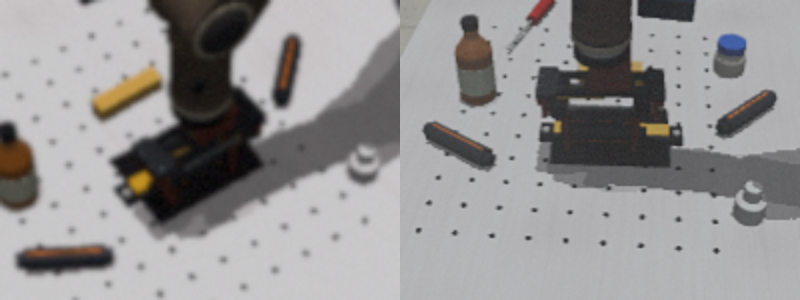

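The force shows the bar in contact on the ramp, with its centre about 26 mm short of the V. I continue slowly over the lip.

Request:
carry_out(rows="-4 0 0 0;-7 0 -1 0;-10 0 -1 0;-13 0 -2 0;-15 0 -2 0;-17 0 -2 0;-19 0 -2 0;-19 0 -2 0;-19 0 -2 0")

```text
time_s: 6.9
position: [0.5684, 0.0666, 0.1036]
ee_rot: [-2.157, -2.284, -0.0]
ft_force: [0.2, -0.3, 0.4]
width: 0.0877
grip_force: 0.0
```

The force has gone, so the bar has probably dropped in. I back off, rise and look.

Request:
carry_out(rows="10 0 0 0;30 0 0 0;50 0 -20 0;70 0 -60 0;90 0 -110 0;110 0 -155 0;130 0 -190 0;140 0 -195 0;140 0 -195 0;140 0 -195 0")

```text
time_s: 8.15
position: [0.5598, 0.2058, 0.2971]
ee_rot: [-2.157, -2.283, 0.004]
ft_force: [0.5, -0.7, 1.2]
width: 0.088
grip_force: 0.0
```

Run:
```python
from h import *
s=get_state();C=cam("wrist",s);a=capture("wrist");b=capture("side");c=capture("scene")
print(s["time_s"],s["position"])
cv2.imwrite("pics/w4.png",a);cv2.imwrite("pics/sd4.png",b);cv2.imwrite("pics/sc4.png",c)
cv2.imwrite("pics/p4.png",np.hstack([cv2.resize(a[200:320,160:340],(450,300)),cv2.resize(b[190:240,200:258+50],(350,300))]))
# seated prediction in frame: V frame yaw 3.4deg about (.5555,.035)
u=np.array([np.cos(.06),np.sin(.06)]);o=np.array([.5555,.035])
for n,C in(("w",C),("side",cam("side")),("scene",cam("scene"))):
    print(n,w2px(C,[[*(o+k*u),z] for k,z in((-.09,.015),(.09,.015),(-.065,.0232),(.065,.0232))]).round(1).tolist())
# green top
for n in("scene","side"):
    im=cv2.imread(f"pics/{n}0.png");h=cv2.cvtColor(im,cv2.COLOR_BGR2HSV)
    m=((h[...,0]>40)&(h[...,0]<90)&(h[...,1]>90)).astype(np.uint8);N,L,S,ce=cv2.connectedComponentsWithStats(m)
    print(n,[(ce[i].round(1),S[i]) for i in range(1,N) if S[i,4]>8 and ce[i][1]<200 and 180<ce[i][0]<320])
```

```text
8.15 [0.55977357 0.20578932 0.29705353]
w [[179.0, 287.7], [309.8, 287.5], [196.0, 291.3], [292.4, 291.2]]
side [[283.7, 214.5], [225.8, 213.4], [275.8, 212.4], [233.8, 211.6]]
scene [[275.6, 196.3], [238.2, 217.9], [270.6, 198.0], [243.5, 213.6]]
scene [(array([226.5, 132.5]), array([224, 130,   6,   6,  32], dtype=int32))]
side [(array([283.6, 139.3]), array([281, 138,   6,   3,  14], dtype=int32))]
```

View pics/p4.png

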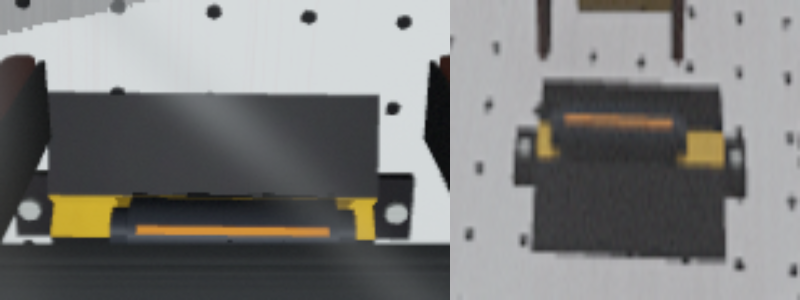

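The bar is seated in the V, parallel to it and about 12 mm off centre along x (allowed: 25). Next I move above the green button with the fingers closed and look.

Request:
carry_out(rows="-30 -5 0 0;-75 -15 0 0;-125 -26 0 0;-175 -37 0 0;-225 -48 0 0;-275 -59 0 0;-325 -70 0 0;-375 -81 0 0;-425 -92 0 0;-475 -103 0 0;-510 -112 0 0;-530 -117 0 0;-530 -117 0 0;-530 -117 0 0;-530 -117 0 0", fingers=0, squeeze=10)

```text
time_s: 10.18
position: [0.4743, -0.3283, 0.2985]
ee_rot: [-2.155, -2.285, -0.001]
ft_force: [-0.5, 1.0, 0.5]
width: 0.0006
grip_force: 0.0
```

Run:
```python
from h import *
s=get_state();C=cam("wrist",s);a=capture("wrist");cv2.imwrite("pics/w5.png",a)
R=Ro.from_rotvec(s["ee_rot"]).as_matrix();print(s["time_s"],s["position"],R[:,0],s["width"])
h=cv2.cvtColor(a,cv2.COLOR_BGR2HSV);m=((h[...,0]>40)&(h[...,0]<90)&(h[...,1]>90)).astype(np.uint8)
N,L,S,ce=cv2.connectedComponentsWithStats(m)
obs=[(cam("scene"),[226.5,132.5]),(cam("side"),[283.6,139.3])]
for i in range(1,N):
    if S[i,4]>40:
        print(ce[i],S[i]);obs.append((C,ce[i]))
        for z in(.055,.06,.065): print(px2w(C,ce[i],z)[0].round(4))
A=np.zeros((3,3));b=np.zeros(3)
for c,p in obs:
    o=-c[2].T@c[3];d=px2w(c,p,0)[0]-o;d/=np.linalg.norm(d);P=np.eye(3)-np.outer(d,d);A+=P;b+=P@o
print("tri",np.linalg.solve(A,b))
```

```text
10.175 [ 0.47434222 -0.32825251  0.29848977] [-5.88004895e-02  9.98269520e-01  6.84517828e-04] 0.0005897981720387875
[252.13701068 193.16548043] [239 180  27  28 562]
[ 0.4735 -0.3499  0.055 ]
[ 0.4734 -0.3484  0.06  ]
[ 0.4734 -0.3468  0.065 ]
tri [ 0.47403126 -0.34530525  0.06682164]
```

View pics/w5.png

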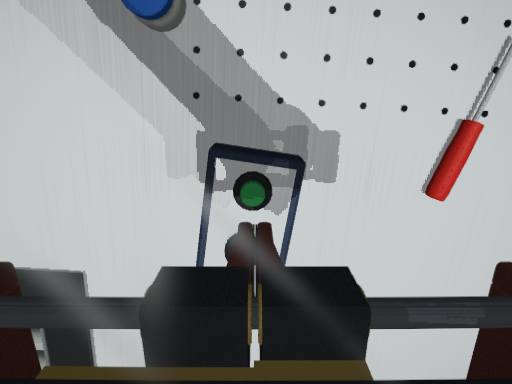

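The wrist view shows the green cap at (252,193), which is world (0.473, -0.347) with its top at about 0.06–0.067. I descend to just above it and check the force.

Request:
carry_out(rows="-10 -1 20 0;-19 -2 50 0;-19 -2 80 0;-19 -2 105 0;-19 -2 125 0;-19 -2 138 0;-19 -2 144 0;-19 -2 144 0;-19 -2 148 0;-19 -2 152 0;-19 -2 152 0")

```text
time_s: 11.6
position: [0.4733, -0.3488, 0.1469]
ee_rot: [2.156, 2.283, 0.0]
ft_force: [-0.0, 0.4, 2.0]
width: 0.0009
grip_force: 1.4
```

Request:
carry_out(rows="0 0 2 0;0 0 4 0;0 0 5 0;0 0 5 0")

```text
time_s: 12.1
position: [0.4733, -0.3489, 0.1432]
ee_rot: [2.156, 2.283, 0.002]
ft_force: [-2.2, 2.5, 17.8]
width: 0.0005
grip_force: 8.6
```

At 17.8 N the button is against its stop, so it is fully pressed. I rise clear and verify.

Request:
carry_out(rows="0 0 -5 0;0 0 -20 0;0 0 -50 0;0 0 -90 0;0 0 -120 0;18 0 -145 0;18 0 -150 0;18 0 -150 0;18 0 -150 0;18 0 -150 0")

```text
time_s: 13.35
position: [0.4715, -0.3309, 0.2907]
ee_rot: [-2.157, -2.282, 0.001]
ft_force: [-0.5, 0.8, -0.4]
width: 0.0004
grip_force: 0.0
```

Run:
```python
from h import *
s=get_state();a=capture("wrist");b=capture("side");c=capture("scene")
print(s["time_s"],s["position"],s["ft_force"])
cv2.imwrite("pics/p6.png",np.hstack([cv2.resize(a,(400,300)),cv2.resize(c[110:260,160:360],(400,300))]))
for n,i,o,r in(("scene",c,"sc4",np.s_[185:230,228:290]),("side",b,"sd4",np.s_[200:235,215:295])):
    print(n,np.abs(i[r].astype(int)-cv2.imread(f"pics/{o}.png")[r]).mean())
```

```text
13.35 [ 0.47151829 -0.33086115  0.29068469] [-0.48055586  0.78775107 -0.3891993 ]
scene 19.20716845878136
side 6.399047619047619
```

View pics/p6.png

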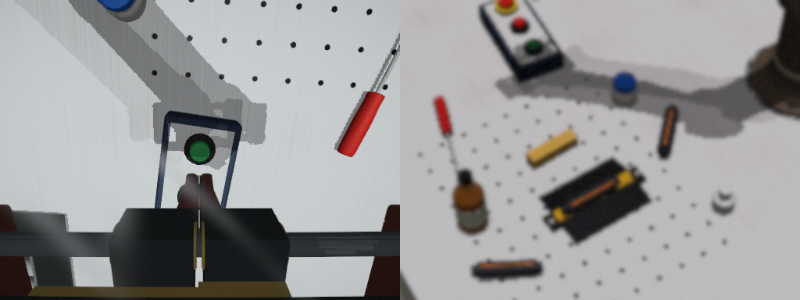

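The green button is back up at (200,149). The bar lies in the V at (597,195) in the scene half, and the other things are where they were.

```bash
python3 -c "
from cell import *
print(job_done())"
```

```text
the job is handed in; nothing more can be done
None
```

I rolled the round blank into the V, where it sits about 12 mm off centre (25 mm allowed), pressed the green button fully and let it come back up, then handed the job in; no verdict was returned.

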